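# Fit a pump cassette and set its occlusion screw

### The arm

A 6-joint arm with a two-finger parallel gripper is mounted at the origin on a cart in front of the work surface, level with it; the furniture and walls round the work are solid. World frame = base frame: x ahead of the robot, y to its left, z up, the work surface at z = 0. Lengths are in m, angles in degrees, forces in N, time in s.
With the tool pointing down it reaches from about 0.35 to 1 m from the base axis. Payload 7.1 kg.
Tool frame: the origin (TCP) lies on the front face of the gripper's body, between the roots of the fingers; the fingertips stand 73 mm ahead of it and the grasp point (between the pads) lies 54 mm ahead of it (bot.grasp_offset is the distance from the TCP to the grasp point, in m); z points along the fingers, y is the direction in which the jaws open and shut (so a half turn about z gives the same grasp; the last joint's range is limited). The gripper opens to 85 mm and grips with 20 to 120 N. Pads are 22 mm wide; open, the fingers measure 114 mm over their backs; the gripper's body (76 mm by 85 mm) begins 54 mm behind the grasp point. The pads swing forward as they close: fully open they stand 13 mm farther back than shut.
Start: joints at [-75.115, 24.242, 93.386, -0, 62.372, -1.089], TCP at [0.172, -0.601, 0.304] pointing down, gripper open.
Joint ranges: [-172.04, 172.04], [-51.8, 120.97], [4.93, 147.93], [-75.15, 255.16], [6.16, 154.13], [-145.62, 145.62]. Speed limits (degrees/s): [136.94, 136.94, 172.46, 180, 180, 180].

### API

Orientations are given as a 3x3 rotation matrix whose columns are the frame's x, y, z axes.
In Python, from station import status, cams, job, bot gives the robot as it stands.
- The arm moves only by the shell command python3 -m crank 'ROWS'. ROWS is JSON, a list of rows, each a list of 5 numbers: the shift along the world's x, y, z in cm, then the turn about the world's z in degrees, then the closure, from 0 (fully open) to 1 (shut). A call has 1 to 20 rows; each row is the pose to reach, as a shift and turn from the pose measured when the call began; what a row does not reach only later rows make up. A row lasts 1/12 s, in which the tool goes at most 41.7 mm and 7.16 degrees, less where a joint would pass 70% of its speed; a pose out of reach is approached as far as the arm can. A call with a gripper value outside its range is refused whole. The fingers move at their own pace and stop on an object; the grip force is fixed at half the most. Time passes only in rows, so rows that repeat a pose let the fingers close. It gives the time, the measured TCP pose, the force and the opening at its end, in the units of the state.
- status.get_obs(): the state, without advancing time (a new reading comes with each control period).
- cams.grab_frame(name): name is "side" or "top" or "wrist"; returns (picture, depth): 480x640x3 uint8, red, green, blue; 480x640 float32, m along the optical axis (not along the pixel's ray), 0 where there is no reading.
- cams.camera_params(name): a dict with "fx", "fy", "cx", "cy" (pixels), "extrinsics" (4x4, takes a point from world to camera coordinates). Camera axes: x right, y down, z forward; pixel columns grow to the right and rows downward; lengths in m; the calibration is good to about 2 mm. A picture is of the moment at which its call begins: read the wrist's pose just before it. camera_params takes no time and is no camera call; for the wrist camera it gives the pose at the moment of the call.
- job.close_job(): hands the job in, once; it reports no verdict.
The state is a dict: "t": time; "q": joint angles; "joint_vel": joint speeds; "tau": joint torques, N m; "position": TCP position; "eef_rot": TCP orientation; "ft_force": force on the tool from outside, world axes, zero at the start; "ft_torque": the same for the moment, N m; "width": finger opening in m.
Only numpy, scipy, OpenCV 4.12 (cv2) and the standard library are available. Lean on these libraries where they do the work, as an engineer would, in place of code of your own. Each camera call takes 0.05 s, during which the arm holds its last target.

### The job

Lift the teal tube cassette up off its storage fork and lower it fully home into the roller head of the peristaltic pump. Then turn the black winged thumbscrew on the cassette clockwise until it seats, back it off a quarter turn, and finish while still gripping the wing in that position so that I can lock it; leave the bottles and the vial alone.

Things in the scene. Friction and masses are not known exactly. Their poses are not given: they have to be found in the camera images.
- cassette: Loose teal block, 200 g, 58 (x) x 34 (y) x 46 (z) mm, two rounded legs below; origin at the centre of its underside, z up, x along its length. Ears, 30 mm long, stick out 12 mm at each y side, underside 34 mm above the origin; white hose stubs stick out 9 mm at the x ends. Starts hanging upright by its ears on the fork. Same both ways round; may be lifted straight up by its wing.
- thumb_wing: Black wing of the thumbscrew on top of the cassette, 48 (x) x 12 (y) x 24 (z) mm; origin at the wing's middle on the screw axis, 66 mm above the cassette's origin. Grip it from above across its 12 mm; 8 mm are free between its lower edge and the cassette's top. It neither rises nor sinks as it turns. A white line marks its +x end.
- occlusion_screw (a joint): Angle of the thumbscrew on the cassette, rad. 0 is the hard stop where it is seated; it grows counter-clockwise seen from above (loosening, up to 3.6) and starts between 1.95 and 2.5. At 0 the wing's x axis is parallel to the cassette's x. It turns lightly (0.02 N m) and stays where it is left.
- pump_seat (a point): Point in the pump's roller head where the cassette's origin lies when it is fully home, on the pump's vertical centre line 56 mm above the worktop; z up, x along the length of the seated cassette (either way round).
- fork_rest (a point): Where the cassette's origin lies while it hangs on the fork (within 4 mm), 116 mm above the worktop and 16 mm in front (-x) of the fork's origin; the fork's axes.
- saline: Clear bottle with blue cap, 64 x 64 x 165 mm, loose bystander; origin at the centre of its underside.
- stain_blue: Dark blue bottle with white cap, 60 x 60 x 145 mm, loose bystander; origin at the centre of its underside.
- oil_bottle: Small brown dropper bottle with black cap, 34 x 34 x 78 mm, loose bystander; origin at the centre of its underside.
- capillary_vial: Slim white vial with red cap, 19 x 19 x 90 mm, loose bystander; origin at the centre of its underside.
- pump: Ivory and aluminium peristaltic pump, 150 (x) x 116 (y) mm, fixed; origin at the centre of its underside. Two aluminium cheeks 38 mm apart take the cassette's block (2 mm free at each side); its ears rest on the cheeks' tops, 90 mm high, between 10 mm high rounded lugs 34 mm apart. The motor case behind (+x) is 80 mm high. Seated, the cassette can twist 4 degrees either way.
- fork: Steel storage fork on a flat foot 110 (x) x 86 (y) mm, fixed; origin at the centre of its underside. Two level prongs along x, 48 mm apart, tops 150 mm high, carry the cassette's ears and end at -x in tips turned up to 157 mm. The post, 148 mm high, stands 43 mm behind (+x of) the origin.
Mind the look-alikes: they are no part of the job. Leave any purple look-alike of the cassette alone.

How it is judged (in metres and radians):
On the way, in this order (a step that is already met when the one before it is completed fails the run):
1. the cassette is lifted up off the fork (z of cassette in the frame of fork_rest above 0.025 m), for 0.1 s.
2. the cassette sits fully home in the pump's roller head (horizontal distance between cassette and pump_seat below 0.006 m and z of cassette in the frame of pump_seat between -0.003 and 0.003 m and angle between cassette's own z axis and vertical below 0.08 rad), for 0.2 s.
3. the screw is turned down until it seats (value of joint occlusion_screw below 0.1 rad and z of cassette in the frame of pump_seat below 0.004 m), for 0.1 s.
At the end, for the whole second after the job is handed in: The cassette is home in the roller head (origin within 6 mm sideways, +4/-3 mm in height of the seat point, tilt below 0.08 rad); after seating, the screw stands still 1.57 rad (within 0.32) back from its stop; the fingers grip its wing with over 2 N (value of joint occlusion_screw between 1.25 and 1.89 rad and velocity of joint occlusion_screw between -0.1 and 0.1 rad/s and contact force between the fingers and thumb_wing above 2 N and horizontal distance between cassette and pump_seat below 0.006 m and z of cassette in the frame of pump_seat between -0.003 and 0.004 m and angle between cassette's own z axis and vertical below 0.08 rad); the arm keeps its last pose, push and grip.
It fails at once if a bottle or the vial is displaced (distance of any of saline, stain_blue, oil_bottle, capillary_vial from where it was at the start of the episode above 0.03 m).
It also fails if it takes over 51 s, if anything falls off the work surface, if the arm or the gripper's body presses on something with over 40 N, if the wrist force passes 120 N, or if a joint passes its speed limit or range.

## Working session

There is one attempt and no reset: what is moved stays moved. The work goes in short steps, Python scripts to look and compute and a shell command to move; the robot and the scene stay as the last step left them, time stands still between calls to the robot, and variables do not carry over. Pictures are saved under pics/ and viewed, and the job is handed in when it is done.

```bash
ls; mkdir -p pics; python3 - <<'E'
from station import status,cams
import cv2,numpy as np
o=status.get_obs();print(o)
for n in("side","top","wrist"):
    p=cams.camera_params(n);im,d=cams.grab_frame(n)
    print(n,p)
    cv2.imwrite(f"pics/{n}0.png",im[:,:,::-1]);np.savez(f"pics/{n}0.npz",im=im,d=d,E=p["extrinsics"])
E
```

```text
pics
{'t': 0.0, 'q': array([-7.51132222e+01,  2.42853157e+01,  9.34318349e+01, -1.01723689e-03,
        6.23764282e+01, -1.08876782e+00]), 'joint_vel': array([ 0.0903695 ,  0.05739717,  0.11416926, -0.07758445, -0.0096405 ,
        0.11145474]), 'tau': array([ 1.74810953e-03, -5.57382882e+01, -2.81744474e+01,  7.67422716e-05,
        7.30792992e-03, -9.62352203e-06]), 'position': array([ 0.17192011, -0.60041808,  0.30313323]), 'eef_rot': array([[ 9.61376987e-01,  2.75234626e-01, -4.34802119e-04],
       [ 2.75234969e-01, -9.61375698e-01,  1.57439617e-03],
       [ 1.53201511e-05, -1.63326100e-03, -9.99998666e-01]]), 'ft_force': array([0.48760925, 1.08729365, 0.09217092]), 'ft_torque': array([-0.01284292,  0.01676087,  0.01585928]), 'width': 0.08525255398094014}
side {'fx': 600.9388800132122, 'fy': 600.9388800132122, 'cx': 328.5711182626216, 'cy': 228.19902641444634, 'extrinsics': array([[ 0.99637178,  0.08509473,  0.00147006, -0.58946002],
       [ 0.03684838, -0.41575779, -0.90872859,  0.04787758],
       [-0.07671682,  0.90548569, -0.41738494,  1.43409116],
       [ 0.        ,  0.        ,  0.        ,  1.        ]])}
top {'fx': 469.9219893447935, 'fy': 469.9219893447935, 'cx': 315.67621443123653, 'cy': 237.18053366477858, 'extrinsics': array([[-0.00974641, -0.99978675,  0.01820607, -0.12684275],
       [-0.9803714 ,  0.00596851, -0.19706927,  0.62852808],
       [ 0.19691858, -0.01976943, -0.98022051,  1.02017723],
       [ 0.        ,  0.        ,  0.        ,  1.        ]])}
wrist {'fx': 373.93713057015043, 'fy': 373.93713057015043, 'cx': 317.2523653062497, 'cy': 232.48658826975742, 'extrinsics': array([[ 0.2749997 , -0.96144356, -0.00120049, -0.6240867 ],
       [-0.92777456, -0.26569656,  0.26199181, -0.03445057],
       [-0.2522093 , -0.07093389, -0.96506935,  0.37886463],
       [ 0.        ,  0.        ,  0.        ,  1.        ]])}
```

View pics/side0.png

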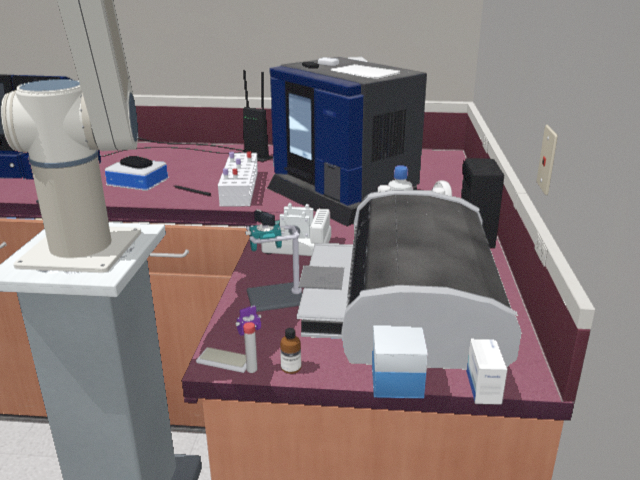

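View pics/top0.png

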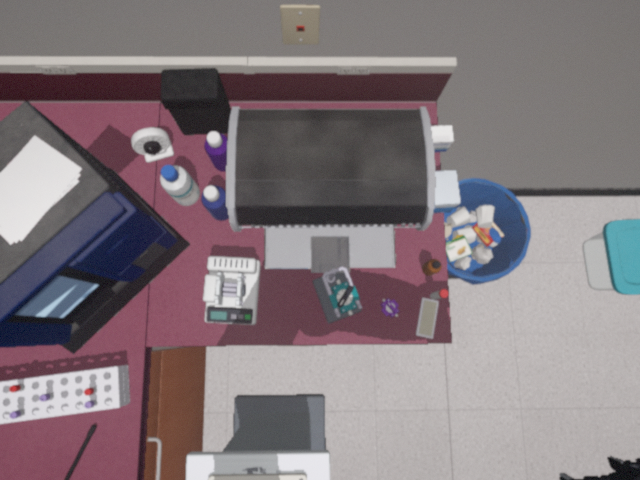

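View pics/wrist0.png

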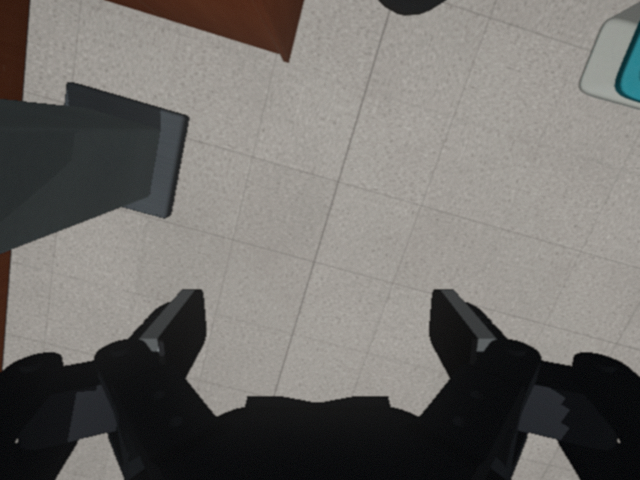

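The teal cassette is on the fork at about (345,297) in the top view. The purple look-alike at (390,308) doesn't fit. The pump is at about (232,290). I'll enlarge these to confirm.

```bash
cat >h.py <<'E'
import numpy as np,cv2
from station import cams,status
def pts(n,d,E):
    p=cams.camera_params(n);v,u=np.mgrid[:480,:640]
    c=np.stack([(u-p["cx"])/p["fx"]*d,(v-p["cy"])/p["fy"]*d,d],-1)
    return (c-E[:3,3])@E[:3,:3]
def ray(n,u,v,z,E):
    p=cams.camera_params(n);r=np.array([(u-p["cx"])/p["fx"],(v-p["cy"])/p["fy"],1.])@E[:3,:3]
    o=-E[:3,3]@E[:3,:3];return o+r*(z-o[2])/r[2]
def proj(n,P,E):
    p=cams.camera_params(n);c=E[:3,:3]@np.array(P)+E[:3,3];return p["fx"]*c[0]/c[2]+p["cx"],p["fy"]*c[1]/c[2]+p["cy"]
def teal(im):
    h=cv2.cvtColor(im,cv2.COLOR_RGB2HSV);return cv2.inRange(h,(80,90,40),(98,255,255))>0
E
python3 - <<'E'
from h import *
z=np.load("pics/top0.npz");im,d,E=z["im"],z["d"],z["E"]
cv2.imwrite("pics/topc.png",cv2.resize(im[245:335,190:420],None,fx=3.4,fy=3.4,interpolation=cv2.INTER_CUBIC)[:,:,::-1])
s=np.load("pics/side0.npz")["im"]
cv2.imwrite("pics/sidec.png",cv2.resize(s[190:320,220:350],None,fx=4.5,fy=4.5,interpolation=cv2.INTER_CUBIC)[:,:,::-1])
P=pts("top",d,E);m=teal(im);m[:, :300]=0;m[:,380:]=0;m[:250]=0;m[340:]=0
Q=P[m];print(m.sum(),Q.min(0),Q.max(0),np.median(Q,0))
print(np.histogram(Q[:,2],20))
sub=P[245:335,195:270].reshape(-1,3);h=np.histogram(sub[:,2],bins=np.arange(-.01,.15,.005));print(h)
for lo,hi in((.07,.085),(.085,.095),(.095,.105)):
    a=sub[(sub[:,2]>lo)&(sub[:,2]<hi)];print(lo,a.min(0),a.max(0))
E
```

```text
302 [ 4.52387199e-01 -2.28464526e-01 -3.56305319e-04] [ 0.51163876 -0.15602591  0.19321494] [ 0.48295942 -0.18346255  0.16026148]
(array([  1,   1,   0,   0,   0,   0,   0,   0,   0,   0,   0,   0,   0,
         0,   0,  13, 259,  20,   2,   6]), array([-0.00035631,  0.00932226,  0.01900082,  0.02867938,  0.03835794,
        0.04803651,  0.05771507,  0.06739363,  0.07707219,  0.08675076,
        0.09642932,  0.10610788,  0.11578644,  0.125465  ,  0.13514357,
        0.14482213,  0.15450069,  0.16417925,  0.17385782,  0.18353638,
        0.19321494]))
(array([  16, 1254, 1770,   53,   13,   13,   13,   41,  276,  722,  390,
        418,   80,   39,   87,  150,  112,  498,  496,  109,  113,   38,
         18,    0,    0,    0,    0,    0,    0,    0,    0]), array([-0.01 , -0.005,  0.   ,  0.005,  0.01 ,  0.015,  0.02 ,  0.025,
        0.03 ,  0.035,  0.04 ,  0.045,  0.05 ,  0.055,  0.06 ,  0.065,
        0.07 ,  0.075,  0.08 ,  0.085,  0.09 ,  0.095,  0.1  ,  0.105,
        0.11 ,  0.115,  0.12 ,  0.125,  0.13 ,  0.135,  0.14 ,  0.145]))
0.07 [0.47284812 0.00516458 0.07000658] [0.58327674 0.11942597 0.08491577]
0.085 [0.47251786 0.01307255 0.08507078] [0.57456578 0.10790074 0.09497748]
0.095 [0.48266985 0.03483775 0.09573312] [0.53547273 0.09068645 0.10326246]
```

View pics/topc.png

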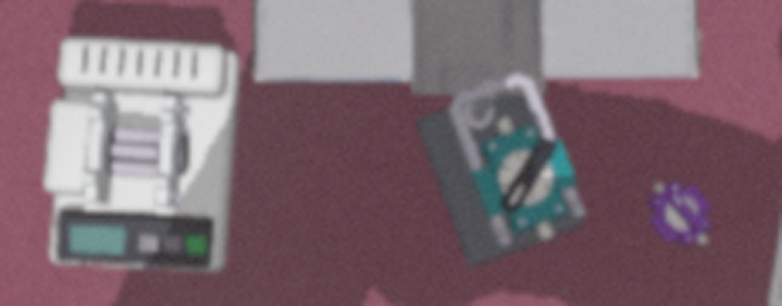

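View pics/sidec.png

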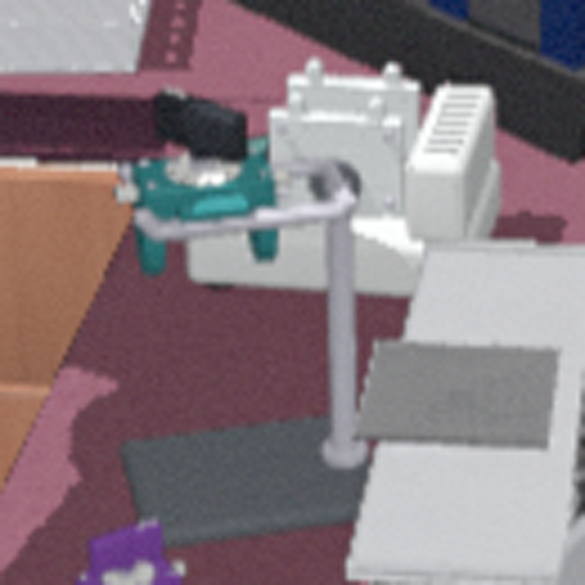

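Confirmed: the only teal cassette hangs on the fork. The purple block at top (390,308) sits on the bench and is not part of the job. Next I'll get estimates from the top camera and the wrist camera's offset.

```bash
python3 - <<'E'
from h import *
z=np.load("pics/top0.npz");im,d,E=z["im"],z["d"],z["E"]
P=pts("top",d,E)
m=teal(im);m[:, :320]=0;m[:,370:]=0;m[:250]=0;m[330:]=0
ys,xs=np.nonzero(m)
H=np.array([ray("top",u,v,.158,E)[:2] for u,v in zip(xs,ys)])
print("teal centroid",H.mean(0),cv2.minAreaRect(H.astype(np.float32)))
g=im.max(2)<45;r=np.zeros_like(g);r[280:312,332:360]=1
c,l,st,ce=cv2.connectedComponentsWithStats((g&r).astype(np.uint8));print(st)
k=1+np.argmax(st[1:,4]);ys,xs=np.nonzero(l==k)
H=np.array([ray("top",u,v,.194,E)[:2] for u,v in zip(xs,ys)]).astype(np.float32);print("wing",cv2.minAreaRect(H))
w=np.load("pics/wrist0.npz")["E"];o=status.get_obs()
cp=-w[:3,:3].T@w[:3,3];print("cam in tool",o["eef_rot"].T@(cp-o["position"]), "axes",w[:3,:3]@o["eef_rot"])
E
```

```text
teal centroid [ 0.48269749 -0.18524875] ((0.48307526111602783, -0.18649867177009583), (0.05584174022078514, 0.05748862400650978), 21.231689453125)
[[     0      0    640    480 307200]]Traceback (most recent call last):
  File "<stdin>", line 10, in <module>
    return _wrapfunc(a, 'argmax', axis=axis, out=out, **kwds)
    return bound(*args, **kwds)
ValueError: attempt to get argmax of an empty sequence
```

```bash
python3 -m crank '[[1,1,3,7,0],[4,4,6,14,0],[7,8,6,21,0],[10,12,6,28,0],[12,16,6,35,0],[14,19,6,42,0],[16,22,6,49,0],[18,25,6,56,0],[20,28,6,63,0],[22,31,6,70,0],[24,33,6,77,0],[26,35,6,84,0],[28,37,6,91,0],[29,39,6,98,0],[30,40,6,105,0],[31,41,6,112,0],[31,41.5,6,119,0],[31,41.5,6,126,0],[31,41.5,6,130,0],[31,41.5,6,130,0]]'
cat >snap.py <<'E'
import sys;from h import *
def snap(n,tag):
    p=cams.camera_params(n);im,d=cams.grab_frame(n)
    cv2.imwrite(f"pics/{n}{tag}.png",im[:,:,::-1]);np.savez(f"pics/{n}{tag}.npz",im=im,d=d,E=p["extrinsics"]);return im,d,p["extrinsics"]
if __name__=="__main__":
    for n in sys.argv[2:]: snap(n,sys.argv[1])
    o=status.get_obs();print(o["t"],o["position"],np.round(o["q"],1),o["joint_vel"].round(2),o["ft_force"].round(1),o["ft_torque"].round(2),o["width"],np.degrees(np.arctan2(o["eef_rot"][1,0],o["eef_rot"][0,0])))
E
python3 snap.py 1 wrist
```

```text
t: 1.82
position: [0.4819, -0.1852, 0.3631]
eef_rot: [[-0.83, 0.557, -0.001], [0.557, 0.83, -0.001], [0.001, -0.001, -1.0]]
ft_force: [-0.4, -0.4, -0.7]
width: 0.0852
1.8667 [ 0.48183725 -0.18536486  0.36311169] [-2.230e+01  1.110e+01  1.037e+02 -1.000e-01  6.530e+01 -7.820e+01] [-0.35 -0.01 -0.1  -0.1  -0.07  2.36] [ 0.6 -0.4  0.5] [0.05 0.01 0.03] 0.0850827603983254 145.8983744378974
```

View pics/wrist1.png

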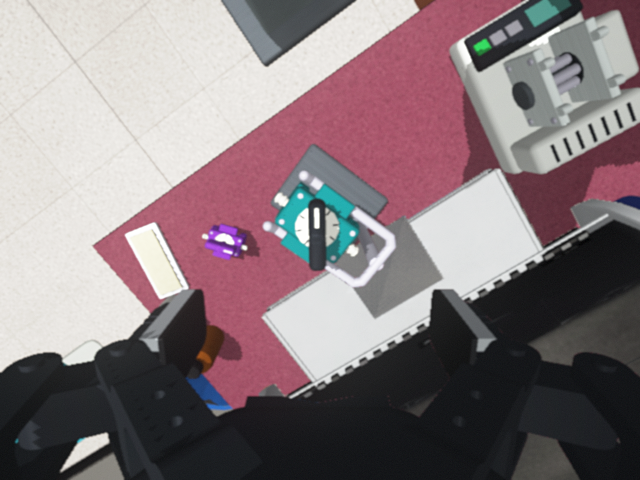

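The wrist view shows the teal cassette on the prongs. The wing is near-vertical at (317,235) with its white line at the upper end, and the purple look-alike sits apart at (225,240). The pump is upper right at about (550,80). Now I'll measure the wing.

```bash
python3 - <<'E'
from h import *
z=np.load("pics/wrist1.npz");im,d,E=z["im"],z["d"],z["E"]
def rect(mask,zz,name):
    ys,xs=np.nonzero(mask);H=np.array([ray("wrist",u,v,zz,E)[:2] for u,v in zip(xs,ys)]).astype(np.float32)
    hull=cv2.convexHull(H);r=cv2.minAreaRect(hull);b=cv2.boxPoints(r);e=[b[1]-b[0],b[2]-b[1]];e=max(e,key=np.linalg.norm)
    C=np.cov(H.T);w,V=np.linalg.eigh(C)
    print(name,len(H),"c",r[0],"size",r[1],"yaw long",np.degrees(np.arctan2(e[1],e[0])),"pca",np.degrees(np.arctan2(V[1,1],V[0,1])),"mean",H.mean(0))
g=(im.max(2)<60);r=np.zeros_like(g);r[190:280,295:340]=1
c,l,st,ce=cv2.connectedComponentsWithStats((g&r).astype(np.uint8));k=1+np.argmax(st[1:,4]);print(st[k])
wm=cv2.morphologyEx((l==k).astype(np.uint8),cv2.MORPH_CLOSE,np.ones((9,9)))
rect(wm,.194,"wing")
P=pts("wrist",d,E);print("wing depth pts z",np.percentile(P[l==k][:,2],[5,50,95]))
q=P[(l==k)&(P[...,2]>.188)];print("wing depth mean",q.mean(0),q.min(0),q.max(0))
t=teal(im);t[:170]=0;t[290:]=0;t[:,260:300]&=True;t[:,:255]=0;t[:,375:]=0
print("teal z",np.percentile(P[t][:,2],[5,50,95]));
top=t&(abs(P[...,2]-.162)<.004);Q=P[t]
rect(t,.158,"teal")
for zz in(.15,.155,.16,.165):print(zz,((P[t][:,2]>zz)&(P[t][:,2]<zz+.005)).sum())
cv2.imwrite("pics/w1c.png",cv2.resize(im[150:310,240:410],None,fx=3.5,fy=3.5,interpolation=cv2.INTER_CUBIC)[:,:,::-1])
cv2.imwrite("pics/w1p.png",cv2.resize(im[0:180,440:640],None,fx=3.3,fy=3.3,interpolation=cv2.INTER_CUBIC)[:,:,::-1])
E
```

```text
[309 199  16  39 202]
wing 210 c (0.47184327244758606, -0.1799127459526062) size (0.009810385294258595, 0.02549397572875023) yaw long -35.477547 pca 155.50800178854226 mean [ 0.46920267 -0.17664403]
wing depth pts z [0.18204168 0.19292767 0.19480553]
wing depth mean [ 0.46975592 -0.17670374  0.19861589] [ 0.42669449 -0.18809112  0.18818445] [ 0.48507547 -0.14826679  0.43379852]
teal z [0.15484043 0.16128248 0.16363033]
teal 2710 c (0.4832686483860016, -0.1867814064025879) size (0.059675432741642, 0.057356096804142) yaw long 20.102236 pca -138.63639791140358 mean [ 0.4808095  -0.18472348]
0.15 51
0.155 1077
0.16 1433
0.165 1
```

View pics/w1c.png

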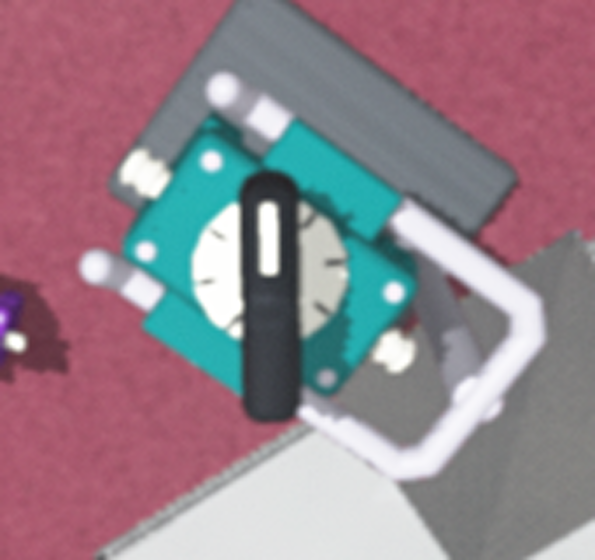

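View pics/w1p.png

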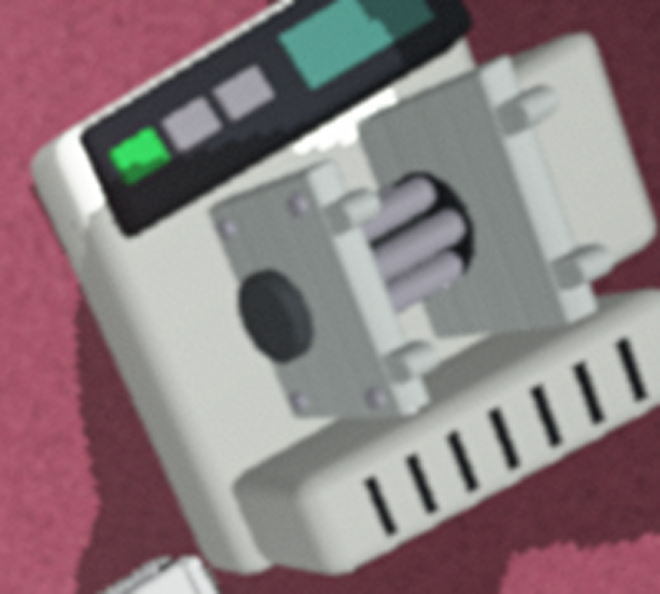

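```bash
python3 - <<'E'
from h import *
z=np.load("pics/wrist1.npz");im,d,E=z["im"],z["d"],z["E"]
f=lambda u,v:(240+u/3.5,150+v/3.5)
R=lambda u,v,h:ray("wrist",*f(u,v),h,E)[:2]
a=R(269,171,.194);b=R(272,421,.192);print(a,b,(a+b)/2,np.linalg.norm(a-b),np.degrees(np.arctan2(*(a-b)[::-1])))
# prongs / tips
t1=R(223,90,.157);t2=R(96,267,.157);print("tips",t1,t2,np.linalg.norm(t1-t2))
p1=R(400,220,.15);p2=R(295,412,.15)
v=t1-t2;print("fork yaw from tips",np.degrees(np.arctan2(v[1],v[0])),np.degrees(np.arctan2(*(p1-t1)[::-1])),np.degrees(np.arctan2(*(R(525,300,.15)-t1)[::-1])))
h1=R(145,175,.14);h2=R(393,352,.14);print("hose",h1,h2,np.degrees(np.arctan2(*(h2-h1)[::-1])),np.linalg.norm(h1-h2))
# screws on top z .162: 
s=[R(*p,.162) for p in((211,160),(145,250),(394,291),(326,377))];print(np.mean(s,0),[np.degrees(np.arctan2(*(s[i]-s[j])[::-1])) for i,j in((2,0),(3,1),(0,1),(2,3))])
# pump lugs z .1: crop scale 3.3 offset 440,0
g=lambda u,v,h:ray("wrist",440+u/3.3,v/3.3,h,E)[:2]
L=[g(*p,.1) for p in((362,205),(425,358),(548,98),(600,255))];print("lugs",L,np.mean(L,0))
for i,j in((1,0),(3,2),(0,2),(1,3)):print(np.linalg.norm(L[i]-L[j]),np.degrees(np.arctan2(*(L[i]-L[j])[::-1])))
E
```

```text
[ 0.46144592 -0.17238144] [ 0.50336681 -0.19983192] [ 0.48240636 -0.18610668] 0.050108780237940694 146.78257040782617
tips [ 0.4471018 -0.1745295] [ 0.46336618 -0.21925707] 0.047592911278312056
fork yaw from tips 109.98289294923761 18.844598103278006 20.721493612641513
hose [ 0.45433678 -0.2017262 ] [ 0.52134887 -0.17759597] 19.80332438419887 0.07122422042072735
[ 0.48414077 -0.18749673] [np.float64(20.0646850101514), np.float64(19.85622643162674), np.float64(109.68481219759389), np.float64(109.70778657868001)]
lugs [array([0.48733171, 0.04062146]), array([0.52972116, 0.03872306]), array([0.49044238, 0.08845524]), array([0.53137179, 0.08538348])] [0.50971676 0.06329581]
0.04243194243914269 -2.564263534357086
0.041044519522775935 -4.292010346800248
0.04793481671218977 -93.72074709776159
0.04668960807273342 -92.02600859909907
```

```bash
python3 -m crank '[[0.1,-0.12,-4,1,0],[0.1,-0.12,-8,1,0],[0.1,-0.12,-11,1,0],[0.1,-0.12,-12.2,1,0],[0.1,-0.12,-12.2,1,0],[0.1,-0.12,-12.2,1,0],[0.1,-0.12,-12.2,1,0.5],[0.1,-0.12,-12.2,1,1],[0.1,-0.12,-12.2,1,1],[0.1,-0.12,-12.2,1,1],[0.1,-0.12,-12.2,1,1],[0.1,-0.12,-12.2,1,1],[0.1,-0.12,-12.2,1,1],[0.1,-0.12,-12.2,1,1]]'; python3 snap.py 2 side wrist
```

```text
t: 3.03
position: [0.483, -0.1866, 0.2416]
eef_rot: [[-0.838, 0.546, -0.001], [0.546, 0.838, -0.001], [-0.0, -0.001, -1.0]]
ft_force: [-0.9, 0.0, 6.0]
width: 0.0109
3.1333 [ 0.48300592 -0.18663505  0.24163349] [-2.240e+01  2.030e+01  1.096e+02 -1.000e-01  5.010e+01 -7.930e+01] [-0.07 -0.03 -0.03 -0.05  0.07  0.07] [-1.3  1.   5.5] [0.08 0.23 0.05] 0.010761602825102376 146.89586584483666
```

View pics/wrist2.png

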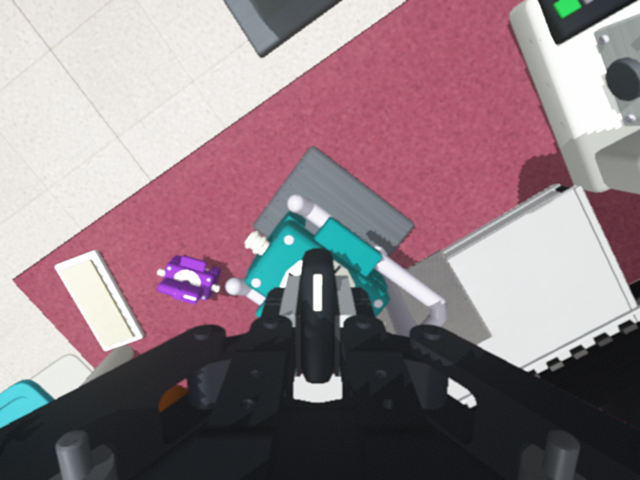

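The fingers have closed on the wing. Lifting straight up.

```bash
python3 -m crank '[[0,0,0.5,0,1],[0,0,1.5,0,1],[0,0,3,0,1],[0,0,5,0,1],[0,0,7,0,1],[0,0,9,0,1],[0,0,10,0,1],[0,0,10,0,1],[0,0,10,0,1],[0,0,10,0,1],[0,0,10,0,1]]'; python3 snap.py 3 side wrist top
```

```text
t: 4.05
position: [0.4824, -0.1864, 0.3403]
eef_rot: [[-0.838, 0.546, -0.003], [0.546, 0.838, -0.0], [0.002, -0.002, -1.0]]
ft_force: [0.2, -1.2, -1.4]
width: 0.0113
4.2 [ 0.48271326 -0.18651262  0.34068046] [-2.240e+01  1.270e+01  1.048e+02 -1.000e-01  6.260e+01 -7.930e+01] [-0.11 -0.17 -0.36 -0.06  0.11  0.04] [-0.5 -1.  -2.7] [ 0.   -0.03  0.03] 0.011031905837652312 146.89809501992025
```

View pics/wrist3.png

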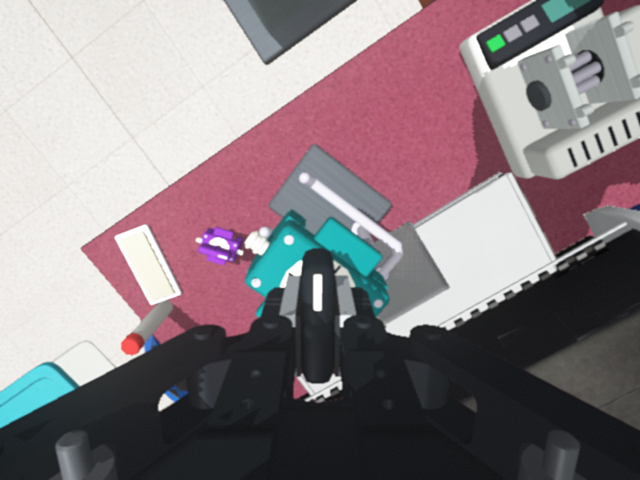

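View pics/side3.png

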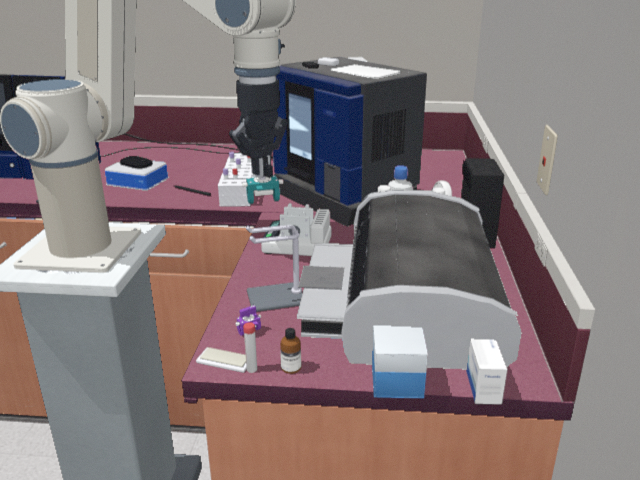

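The cassette is held, hanging level and clear of the fork; the lower-left teal in the wrist view is the basket. I'll move it beside the pump and turn it towards the pump's heading.

```bash
python3 -m crank '[[0.5,1,0,-1,1],[1.5,3,0,-4,1],[3,6,0,-8,1],[4.5,9,0,-12,1],[6,12,0,-16,1],[7,14,0,-19,1],[8,16,0,-22,1],[8.3,16.6,0,-23,1],[8.3,16.6,0,-23,1],[8.3,16.6,0,-23,1],[8.3,16.6,0,-23,1]]'; python3 snap.py 4 wrist top
python3 - <<'E'
from h import *
im=np.load("pics/top3.npz")["im"]
cv2.imwrite("pics/t3p.png",cv2.resize(im[250:335,195:270],None,fx=7,fy=7,interpolation=cv2.INTER_CUBIC)[:,:,::-1])
E
```

```text
t: 5.12
position: [0.5653, -0.021, 0.3403]
eef_rot: [[-0.558, 0.83, -0.003], [0.83, 0.558, 0.0], [0.002, -0.002, -1.0]]
ft_force: [-0.2, -0.8, -1.9]
width: 0.0108
5.2167 [ 0.56530685 -0.02131724  0.34052846] [ -3.4  17.   99.    0.   64.2 -37.2] [-0.05 -0.2  -0.07  0.21  0.14  0.22] [ 0.5  0.4 -1.9] [-0.   -0.   -0.01] 0.011216507280035275 123.86197186625121
```

View pics/wrist4.png

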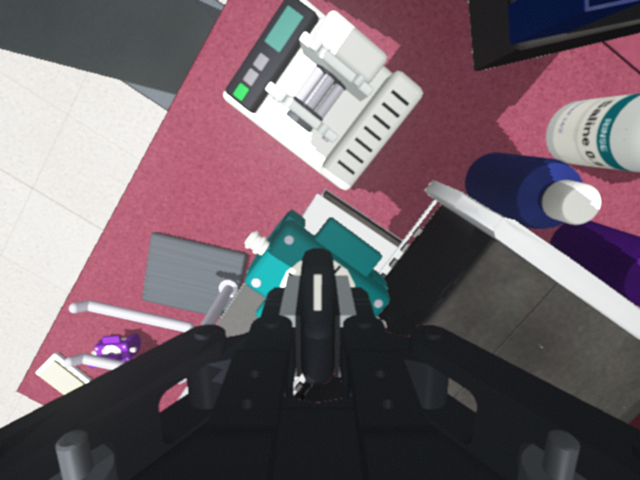

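View pics/t3p.png

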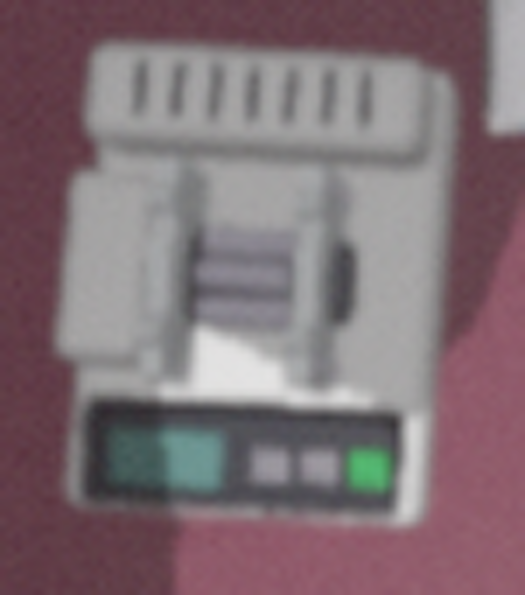

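```bash
python3 - <<'E'
from h import *
im=np.load("pics/wrist4.npz")["im"]
cv2.imwrite("pics/w4p.png",cv2.resize(im[0:150,260:410],None,fx=4,fy=4,interpolation=cv2.INTER_CUBIC)[:,:,::-1])
cv2.imwrite("pics/w4c.png",cv2.resize(im[200:330,235:400],None,fx=4,fy=4,interpolation=cv2.INTER_CUBIC)[:,:,::-1])
E
```

```text
(no output)
```

View pics/w4p.png

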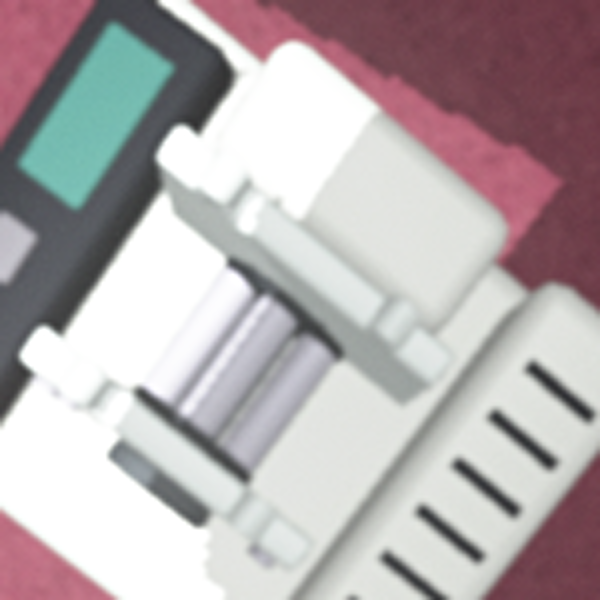

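View pics/w4c.png

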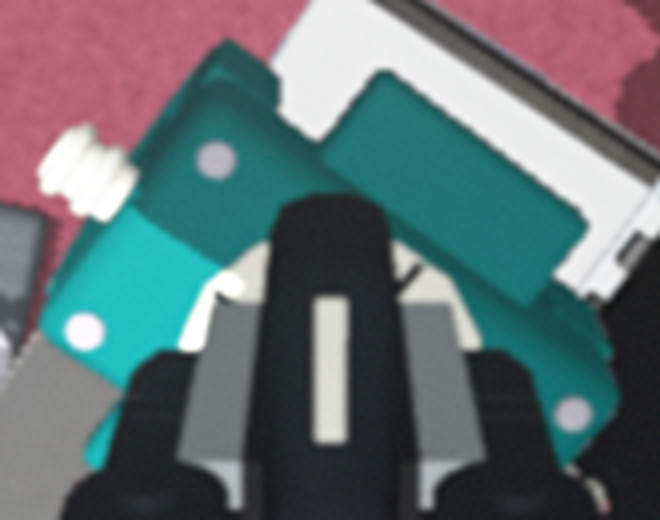

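```bash
python3 - <<'E'
from h import *
z=np.load("pics/wrist4.npz");im,d,E=z["im"],z["d"],z["E"]
g=lambda u,v,h:ray("wrist",260+u/4,v/4,h,E)[:2]
A=[(262,192),(241,221),(395,292),(374,320)];B=[(127,385),(106,410),(257,492),(235,516)]
a=np.array([g(*p,.09) for p in A]);b=np.array([g(*p,.09) for p in B])
an=lambda v:np.degrees(np.arctan2(v[1],v[0]))
for q in(a,b):print(q.mean(0),"gap",np.linalg.norm(q[2]-q[0]),np.linalg.norm(q[3]-q[1]),"w",np.linalg.norm(q[1]-q[0]),"yaw",an(q[2]-q[0]),an(q[3]-q[1]))
print("centre",(a.mean(0)+b.mean(0))/2,"yaw y",an(a.mean(0)-b.mean(0))-90,"sep",np.linalg.norm(a.mean(0)-b.mean(0)),"inner gap",np.linalg.norm((a[1]+a[3])/2-(b[0]+b[2])/2))
P=pts("wrist",d,E)
m=(abs(P[...,2]-.09)<.004);m[150:]=0;m[:,:260]=0;m[:,410:]=0
c,l,s,ce=cv2.connectedComponentsWithStats(m.astype(np.uint8))
for k in range(1,c):
    if s[k,4]>60:q=P[l==k];print(s[k],q.mean(0))
# pump base: slots on motor case, z .08
sl=[g(*p,.08) for p in((562,390),(525,430),(487,470),(450,508),(415,548))];print("slots",an(sl[0]-sl[-1]),[an(v) for v in (g(592,415,.08)-g(530,365,.08),)])
# cassette in hand; ori height: TCP-.2416+.116
h=lambda u,v,zz:ray("wrist",235+u/4,200+v/4,zz,E)[:2]
zt=.3405-.2416+.162
s=[h(*p,zt) for p in((216,160),(84,331),(572,414))];print("screws",s,"centre",(s[1]+s[2])/2, "from diag?", an(s[2]-s[0]),an(s[0]-s[1]))
r=[h(*p,zt-.003) for p in((385,70),(585,220))];print("ear edge",an(r[1]-r[0]),np.linalg.norm(r[1]-r[0]))
E
```

```text
[0.51334501 0.08631672] gap 0.03226750683996372 0.03230390451129185 w 0.006647402446680816 yaw -0.5144526057813302 -0.4337010738947878
[0.51111296 0.04050733] gap 0.03362820878809131 0.03347618315619309 w 0.006476528944152873 yaw -4.302320422222452 -4.448948462286711
centre [0.51222898 0.06341202] yaw y -2.7895140423183022 sep 0.0458637312170919 inner gap 0.03931186034946962
[300  32  74  65 797] [0.51126231 0.08465334 0.09039357]
[266  82  14  17 126] [0.47867716 0.04066212 0.09023955]
[283  95  39  35 427] [0.50838592 0.039281   0.09058466]
[323 129  15  14 126] [0.53835465 0.03691079 0.09012028]
slots 81.06084426810598 [np.float64(-2.2166036061832965)]
screws [array([ 0.54248821, -0.00917376]), array([ 0.54107468, -0.03329411]), array([ 0.5905264 , -0.01174982])] centre [ 0.56580054 -0.02252197] from diag? -3.0695622733917873 86.64611664618604
ear edge -3.40591578737344 0.027295548105038522
```

```bash
python3 -m crank '[[-0.5,0.8,0,0,1],[-1.1,1.8,0,0,1],[-1.1,1.8,0,0,1],[-1.1,1.8,0,0,1]]'; python3 snap.py 5 wrist
python3 - <<'E'
from h import *
z=np.load("pics/wrist5.npz");im,d,E=z["im"],z["d"],z["E"]
P=pts("wrist",d,E)
for lo,hi in((.086,.094),(.096,.104)):
  m=(P[...,2]>lo)&(P[...,2]<hi);m[205:]=0;m[:,:250]=0;m[:,420:]=0
  c,l,s,ce=cv2.connectedComponentsWithStats(m.astype(np.uint8))
  for k in range(1,c):
    if s[k,4]>25:
        q=P[l==k];u,v=ce[k];print(lo,s[k],q.mean(0).round(4),"ray",ray("wrist",u,v,(lo+hi)/2,E)[:2].round(4))
cv2.imwrite("pics/w5p.png",cv2.resize(im[25:175,260:410],None,fx=5,fy=4,interpolation=cv2.INTER_CUBIC)[:,:,::-1])
v=((P[25:175,260:410,2]-.06)/.05*255).clip(0,255).astype(np.uint8)
cv2.imwrite("pics/w5d.png",cv2.applyColorMap(cv2.resize(v,None,fx=5,fy=4,interpolation=0),cv2.COLORMAP_JET))
E
```

```text
t: 5.55
position: [0.5538, -0.0028, 0.3407]
eef_rot: [[-0.558, 0.83, -0.003], [0.83, 0.558, 0.0], [0.002, -0.002, -1.0]]
ft_force: [0.8, 0.1, -1.7]
width: 0.0105
5.6 [ 0.55411711 -0.00298017  0.3407848 ] [ -1.5  15.9 100.4   0.   63.8 -35.5] [-0.3   0.42 -0.57 -0.   -0.09 -0.02] [-0.4 -0.3 -2.8] [ 0.05  0.02 -0.02] 0.01099867501889372 123.9074285308403
0.086 [299  62  73  62 728] [0.5109 0.0849 0.0904] ray [0.5107 0.0849]
0.086 [266 110  14  16 120] [0.4788 0.0409 0.0903] ray [0.4788 0.0409]
0.086 [283 121  38  36 411] [0.5084 0.0394 0.0905] ray [0.5083 0.0394]
0.086 [323 154  14  15 118] [0.5385 0.0371 0.0901] ray [0.5385 0.0371]
0.096 [308  68  14  15 117] [0.4908 0.0862 0.0997] ray [0.4908 0.0862]
0.096 [350 102  14  15 107] [0.5323 0.0837 0.0996] ray [0.5323 0.0837]
0.096 [274 117  14  14 106] [0.4881 0.0407 0.0996] ray [0.4881 0.0407]
0.096 [316 149  13  14  99] [0.5296 0.0381 0.0995] ray [0.5295 0.0381]
```

View pics/w5p.png

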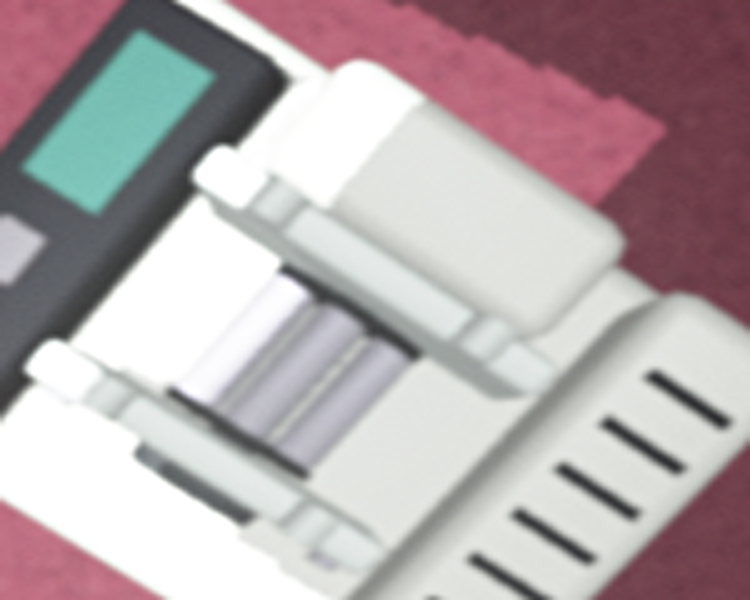

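View pics/w5d.png

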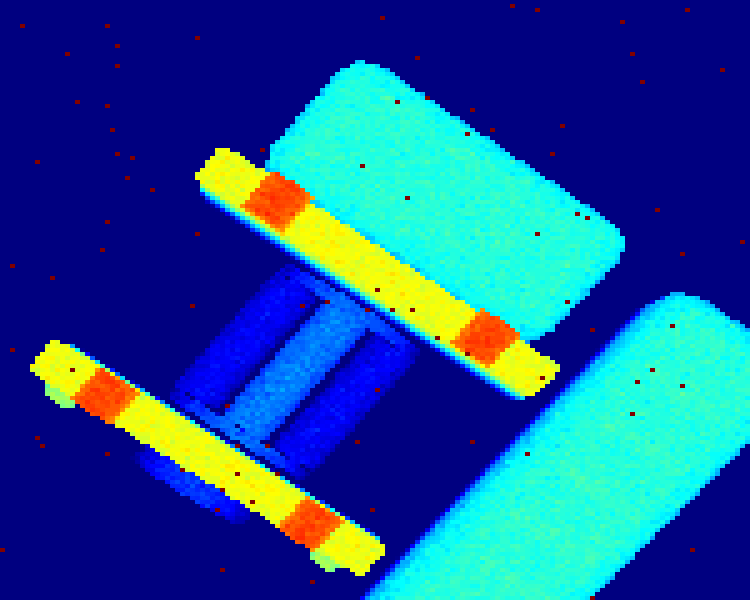

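Lug centres from depth give a pump seat at (0.5102, 0.0622), yaw -3.5°. The spacing is 41.5 x 45.5 mm, which is consistent with the drawing. Now the cassette's offset in the hand, measured the same way.

```bash
python3 - <<'E'
from h import *
z=np.load("pics/wrist5.npz");im,d,E=z["im"],z["d"],z["E"]
P=pts("wrist",d,E);t=teal(im);t[330:]=0;t[:190]=0;t[:,:235]=0;t[:,400:]=0
print(np.histogram(P[t][:,2],bins=np.arange(.2,.28,.004)))
an=lambda v:np.degrees(np.arctan2(v[1],v[0]))
ax=np.array([np.cos(np.radians(-3.3)),np.sin(np.radians(-3.3))]);ay=np.array([-ax[1],ax[0]])
T=np.array([.5541,-.0030])
for lo,hi in((.25,.257),(.257,.265)):
    q=P[t&(P[...,2]>lo)&(P[...,2]<hi)]
    a=(q[:,:2]-T)@ax;b=(q[:,:2]-T)@ay
    print(lo,len(q),q[:,2].mean(),"x",np.percentile(a,[0.5,2,98,99.5]),"y",np.percentile(b,[.5,2,98,99.5]))
    # ear alone
    e=b>.019;print(" ear",e.sum(),np.percentile(a[e],[1,5,95,99]),np.percentile(b[e],[2,98]))
    r=cv2.minAreaRect(q[:,:2][e].astype(np.float32)) if e.sum()>20 else 0;print(r)
    h=(b>-.012)&(b<.012);print(" block ends",np.percentile(a[h],[1,99]))
E
```

```text
(array([   0,    0,    0,    0,    0,    0,    6,   11,   36,   78,   92,
        123,  122, 1639,  972, 2475,    0,    0,   41,   21]), array([0.2  , 0.204, 0.208, 0.212, 0.216, 0.22 , 0.224, 0.228, 0.232,
       0.236, 0.24 , 0.244, 0.248, 0.252, 0.256, 0.26 , 0.264, 0.268,
       0.272, 0.276, 0.28 ]))
0.25 2181 0.25523242903477505 x [-0.02904865 -0.02892427  0.02006327  0.02440813] y [-0.02816277 -0.02557221  0.02810597  0.02826191]
 ear 1395 [-0.01482208 -0.01371364  0.01228511  0.01352894] [0.01920521 0.0281833 ]
((0.5551143288612366, 0.020670471712946892), (0.00935365166515112, 0.029628997668623924), 86.63931274414062)
 block ends [-0.02913855 -0.0288899 ]
0.257 2977 0.2609805143941948 x [-0.02896963 -0.02870579  0.02660999  0.02759681] y [-0.01661339 -0.01557567  0.01630564  0.016771  ]
 ear 13 [-0.01432051 -0.0119829   0.00980598  0.01141056] [0.02002854 0.02625551]
0
 block ends [-0.02893728  0.0273498 ]
```

```bash
python3 -m crank '[[-1,1.5,0,0,1],[-2.5,4,0,0,1],[-4,6,0,0,1],[-4.35,6.52,0,0,1],[-4.35,6.52,-3,0,1],[-4.35,6.52,-6,0,1],[-4.35,6.52,-8.5,0,1],[-4.35,6.52,-9,0,1],[-4.35,6.52,-9,0,1],[-4.35,6.52,-9,0,1],[-4.35,6.52,-9,0,1]]'; python3 snap.py 6 wrist side top
python3 - <<'E'
from h import *
im=np.load("pics/side6.npz")["im"]
cv2.imwrite("pics/s6c.png",cv2.resize(im[160:270,230:350],None,fx=5,fy=5,interpolation=cv2.INTER_CUBIC)[:,:,::-1])
E
```

```text
t: 6.52
position: [0.5118, 0.0621, 0.2523]
eef_rot: [[-0.558, 0.83, 0.001], [0.83, 0.558, 0.0], [0.0, 0.001, -1.0]]
ft_force: [-0.2, -0.6, -2.0]
width: 0.0106
6.6667 [0.51142355 0.06220432 0.25216137] [  5.6  19.2 109.5   0.   51.3 -28.3] [ 0.03  0.25  0.31  0.09 -0.16  0.04] [ 0.6  0.6 -2.6] [-0.   -0.04 -0.01] 0.011096011692495814 123.90021759335481
```

View pics/s6c.png

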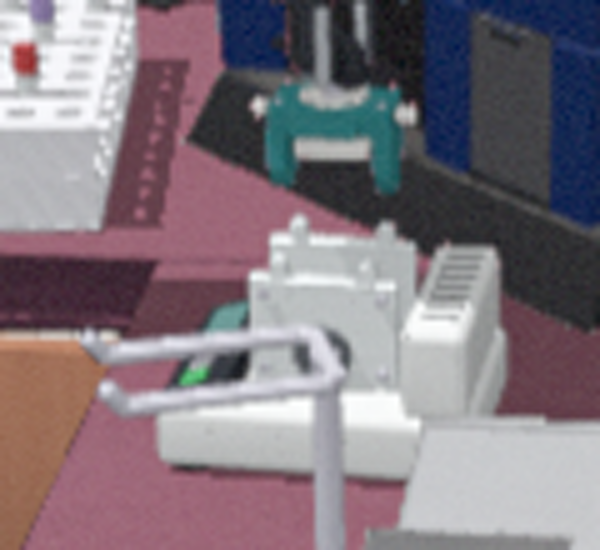

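View pics/wrist6.png

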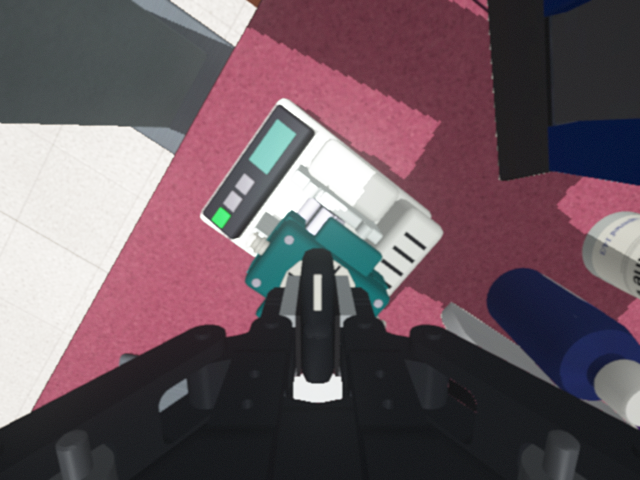

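The cassette hangs upright over the head. Lowering into the cheeks in stages.

```bash
python3 -m crank '[[-0.08,0,-0.8,0,1],[-0.08,0,-1.6,0,1],[-0.08,0,-2.4,0,1],[-0.08,0,-3.2,0,1],[-0.08,0,-4,0,1],[-0.08,0,-4,0,1],[-0.08,0,-4,0,1]]'; python3 snap.py 7 wrist side
```

```text
t: 7.25
position: [0.5102, 0.0622, 0.2112]
eef_rot: [[-0.558, 0.83, -0.002], [0.83, 0.558, 0.0], [0.001, -0.001, -1.0]]
ft_force: [0.1, 0.2, -1.7]
width: 0.0109
7.35 [0.51078951 0.06221552 0.21214912] [  5.6  22.7 111.    0.   46.2 -28.3] [ 0.02 -0.49 -0.22 -0.04 -0.13  0.05] [ 0.7 -0.8 -1.2] [ 0.   -0.01  0.03] 0.011059563292240945 123.90111431760111
```

```bash
python3 -m crank '[[-0.02,0,-0.6,0,1],[-0.02,0,-1.2,0,1],[-0.02,0,-1.8,0,1],[-0.02,0,-2.4,0,1],[-0.02,0,-2.8,0,1],[-0.02,0,-3.1,0,1],[-0.02,0,-3.1,0,1],[-0.02,0,-3.1,0,1]]'; python3 snap.py 8 wrist side
python3 - <<'E'
from h import *
im=np.load("pics/side8.npz")["im"]
cv2.imwrite("pics/s8c.png",cv2.resize(im[180:270,240:350],None,fx=5,fy=5,interpolation=cv2.INTER_CUBIC)[:,:,::-1])
z=np.load("pics/wrist8.npz");im,d,E=z["im"],z["d"],z["E"];P=pts("wrist",d,E);t=teal(im);t[:,:235]=0;t[:190]=0;t[330:]=0;t[:,400:]=0
print(np.histogram(P[t][:,2],bins=np.arange(.08,.116,.002)))
E
```

```text
t: 8.02
position: [0.5103, 0.0622, 0.1817]
eef_rot: [[-0.558, 0.83, -0.001], [0.83, 0.558, 0.0], [0.001, -0.0, -1.0]]
ft_force: [-4.4, -0.3, 9.2]
width: 0.0109
8.1167 [0.51023947 0.06219452 0.18169973] [  5.6  25.6 111.9   0.   42.5 -28.3] [ 0.07  0.03 -0.03  0.07  0.06 -0.04] [-3.5  0.5  8.5] [-0.08  0.77 -0.01] 0.011312945230405042 123.89765212764279
(array([  26,   27,   34,   37,   59,   46,   68,  424, 1633,  226,  880,
       1807,   22,    0,    0,    0,    2]), array([0.08 , 0.082, 0.084, 0.086, 0.088, 0.09 , 0.092, 0.094, 0.096,
       0.098, 0.1  , 0.102, 0.104, 0.106, 0.108, 0.11 , 0.112, 0.114]))
```

View pics/s8c.png

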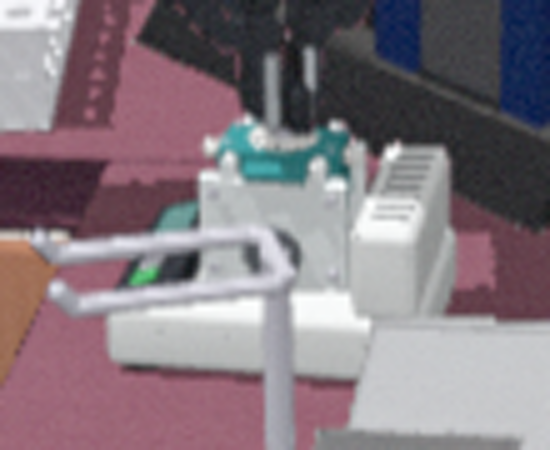

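View pics/wrist8.png

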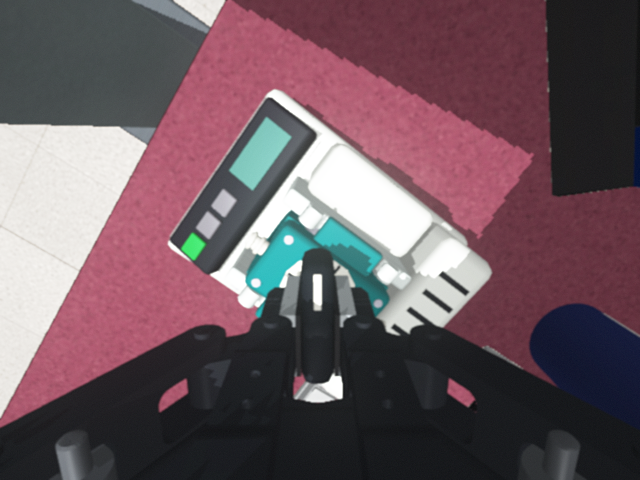

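```bash
python3 - <<'E'
from h import *
for k,T in((5,.3408),(8,.1817)):
    z=np.load(f"pics/wrist{k}.npz");im,d,E=z["im"],z["d"],z["E"];P=pts("wrist",d,E);t=teal(im);t[:,:235]=0;t[:190]=0;t[330:]=0;t[:,400:]=0
    q=P[t];top=q[(q[:,2]>T-.082)&(q[:,2]<T-.077)];A=np.c_[top[:,:2]-top[:,:2].mean(0),np.ones(len(top))];c=np.linalg.lstsq(A,top[:,2],rcond=None)[0]
    print(k,len(top),np.median(top[:,2]),np.median(top[:,2])-T,"slope",c[:2])
    ax=np.array([np.cos(np.radians(-3.4)),np.sin(np.radians(-3.4))]);ay=np.array([-ax[1],ax[0]])
    C=np.array([.5541,-.003]) if k==5 else np.array([.5102,.0622])
    a=(top[:,:2]-C)@ax;b=(top[:,:2]-C)@ay;print(np.percentile(a,[1,99]),np.percentile(b,[1,99]))
E
```

```text
5 2773 0.26130466103027244 -0.07949533896972755 slope [-0.00314734 -0.02150696]
[-0.02871722  0.02731387] [-0.01628725  0.01619779]
8 2767 0.10235460478508701 -0.07934539521491299 slope [-0.00099545 -0.02697717]
[-0.02825488  0.02734915] [-0.01641838  0.01601305]
```

The cassette is home: top at 0.1024 gives an origin at about 0.0564, centred within 0.5 mm. The wing stands about 127° from its stop, so I'll turn clockwise.

```bash
python3 -m crank '[[0,0,0,-7,1],[0,0,0,-14,1],[0,0,0,-21,1],[0,0,0,-28,1],[0,0,0,-35,1],[0,0,0,-42,1],[0,0,0,-49,1],[0,0,0,-56,1],[0,0,0,-63,1],[0,0,0,-70,1],[0,0,0,-77,1],[0,0,0,-84,1],[0,0,0,-91,1],[0,0,0,-98,1],[0,0,0,-105,1],[0,0,0,-110,1],[0,0,0,-115,1],[0,0,0,-115,1],[0,0,0,-115,1]]'; python3 snap.py 9 wrist
```

```text
t: 9.7
position: [0.5107, 0.0622, 0.1818]
eef_rot: [[0.988, 0.157, 0.001], [0.157, -0.988, 0.0], [0.001, -0.0, -1.0]]
ft_force: [1.4, 0.0, 0.1]
width: 0.0109
9.75 [0.5106264 0.0622361 0.1817974] [  5.6  25.6 111.9   0.   42.4  86.6] [ 0.08 -0.07  0.08  0.01 -0.01  0.29] [ 0.6  0.4 -1.4] [-0.1  -0.18  0.02] 0.010787419531797337 9.056421480165769
```

View pics/wrist9.png

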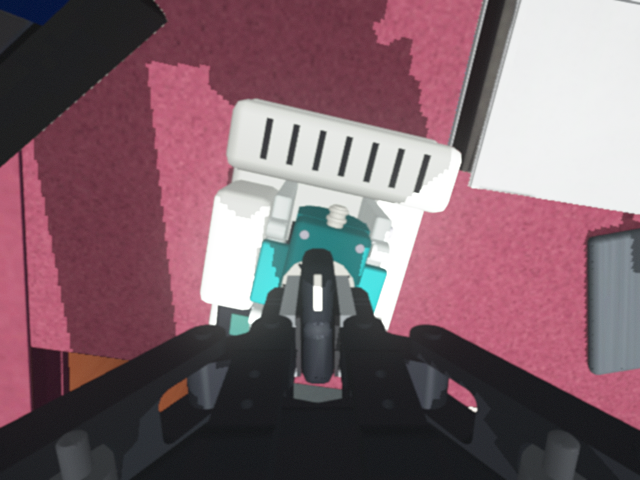

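```bash
python3 -m crank '[[0,0,0,-5,1],[0,0,0,-10,1],[0,0,0,-12.5,1],[0,0,0,-12.5,1]]'; python3 snap.py 10 wrist;  python3 -m crank '[[0,0,0,-1.5,1],[0,0,0,-3,1],[0,0,0,-3,1],[0,0,0,-3,1]]'; python3 snap.py 11 wrist
```

```text
t: 10.08
position: [0.5106, 0.0622, 0.1818]
eef_rot: [[0.998, -0.06, 0.001], [-0.06, -0.998, -0.0], [0.001, 0.0, -1.0]]
ft_force: [-0.2, -1.0, -0.4]
width: 0.0108
10.1333 [0.51063886 0.06220296 0.18178628] [  5.6  25.6 111.9  -0.   42.4  98.9] [ 0.1  -0.04  0.06 -0.01 -0.   -0.99] [ 0.8 -0.4 -0.8] [-0.11 -0.02 -0.01] 0.010658477844931678 -3.293540871950708
t: 10.47
position: [0.5108, 0.0622, 0.1818]
eef_rot: [[0.994, -0.108, 0.002], [-0.108, -0.994, -0.0], [0.002, -0.0, -1.0]]
ft_force: [1.7, -1.4, -0.1]
width: 0.0112
10.5167 [0.51076377 0.0622024  0.18179711] [  5.6  25.6 111.9  -0.   42.4 101.9] [-0.01  0.02  0.02  0.05  0.03  0.27] [ 1.2 -1.7 -0.8] [-0.31 -0.21  0.09] 0.010640265738972537 -6.225524218951627
```

```bash
python3 -m crank '[[0,0,0,-1.5,1],[0,0,0,-3,1],[0,0,0,-3,1],[0,0,0,-3,1]]'; python3 snap.py 12 wrist
python3 - <<'E'
from h import *
for k,T in((8,0),(9,0),(10,0),(11,0),(12,0)):
    z=np.load(f"pics/wrist{k}.npz");im,d,E=z["im"],z["d"],z["E"];P=pts("wrist",d,E);t=teal(im);t[:,:235]=0;t[:190]=0;t[330:]=0;t[:,400:]=0
    if k>8: t[:,:250]=0
    top=P[t&(P[...,2]>.0995)&(P[...,2]<.105)]
    # far end edge of the block: yaw by hull min area rect of the ear/top
    r=cv2.minAreaRect(top[:,:2].astype(np.float32));print(k,len(top),np.median(top[:,2]),r)
    # side edges: fit lines to y extremes per x bin
    a=top[:,0];out=[]
    for s in(1,-1):
        xs=[];ys=[]
        for x0 in np.arange(a.min()+.004,a.max()-.004,.002):
            w=top[(a>=x0)&(a<x0+.002)]
            if len(w)>8:xs.append(x0);ys.append(s*np.percentile(s*w[:,1],97))
        xs,ys=np.array(xs),np.array(ys)
        if len(xs)>4:
            c=np.polyfit(xs,ys,1);g=abs(ys-np.polyval(c,xs))<.001
            if g.sum()>4:c=np.polyfit(xs[g],ys[g],1)
            out.append((round(np.degrees(np.arctan(c[0])),2),int(g.sum())))
    print(out)
E
```

```text
t: 10.85
position: [0.5112, 0.0621, 0.1819]
eef_rot: [[0.987, -0.158, 0.003], [-0.158, -0.987, -0.001], [0.003, 0.0, -1.0]]
ft_force: [3.0, -3.0, -1.8]
width: 0.0109
10.9 [0.51123405 0.06207388 0.18188754] [ 5.600e+00  2.560e+01  1.118e+02 -1.000e-01  4.240e+01  1.048e+02] [0.08 0.06 0.03 0.03 0.09 0.37] [ 3.8 -3.3 -2.5] [-0.52 -0.7   0.52] 0.01092172171279154 -9.109773443830989
8 2793 0.10234734797326675 ((0.5101928114891052, 0.061678141355514526), (0.033595602959394455, 0.05716603621840477), 86.91241455078125)
[(np.float64(-2.61), 23), (np.float64(23.15), 3)]
9 2562 0.10244367366838014 ((0.5227087736129761, 0.060621388256549835), (0.034076523035764694, 0.031127678230404854), 84.82783508300781)
[(np.float64(-8.26), 12), (np.float64(0.27), 12)]
10 2534 0.1024195972249883 ((0.5250831842422485, 0.060532622039318085), (0.03382880240678787, 0.026595262810587883), 83.57769775390625)
[(np.float64(-9.1), 11), (np.float64(-0.5), 11)]
11 2557 0.10248584440501628 ((0.5246623754501343, 0.060553450137376785), (0.03397506847977638, 0.027364026755094528), 83.56078338623047)
[(np.float64(-10.72), 12), (np.float64(0.14), 12)]
12 2560 0.10256645169117541 ((0.525041401386261, 0.06003715470433235), (0.03391368314623833, 0.027782663702964783), 82.09056091308594)
[(np.float64(5.73), 2), (np.float64(-1.67), 12)]
```

View pics/wrist12.png

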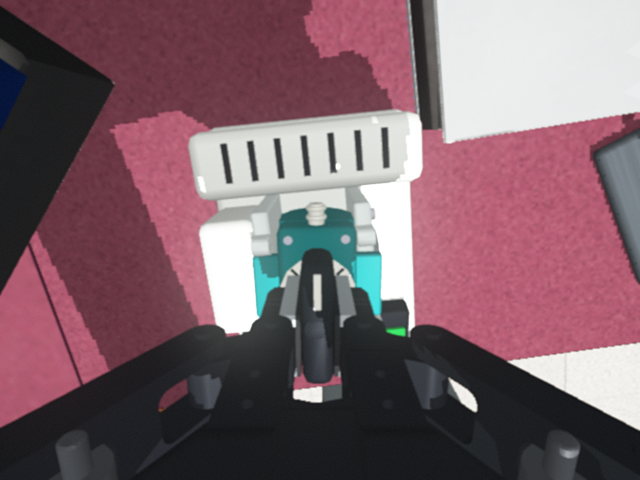

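At the stop: moment 0.52 N m against 0.02 when free, with the cassette twisted to the end of its play. Backing off a quarter turn.

```bash
python3 -m crank '[[0,0,0,7,1],[0,0,0,14,1],[0,0,0,21,1],[0,0,0,28,1],[0,0,0,35,1],[0,0,0,42,1],[0,0,0,49,1],[0,0,0,56,1],[0,0,0,63,1],[0,0,0,70,1],[0,0,0,77,1],[0,0,0,84,1],[0,0,0,89,1],[0,0,0,92,1],[0,0,0,92,1],[0,0,0,92,1],[0,0,0,92,1],[0,0,0,92,1]]'; python3 snap.py 13 wrist side top
```

```text
t: 12.4
position: [0.511, 0.0622, 0.1818]
eef_rot: [[0.125, 0.992, -0.0], [0.992, -0.125, 0.003], [0.003, -0.001, -1.0]]
ft_force: [-0.9, 2.1, 1.0]
width: 0.0108
12.55 [0.5111336  0.06206709 0.18184443] [  5.5  25.7 111.8   0.2  42.5  12.5] [-0.    0.03  0.02  0.05 -0.16 -0.17] [-1.4  1.4  0.1] [0.18 0.17 0.02] 0.010905814190594545 82.86138036293812
```

View pics/wrist13.png

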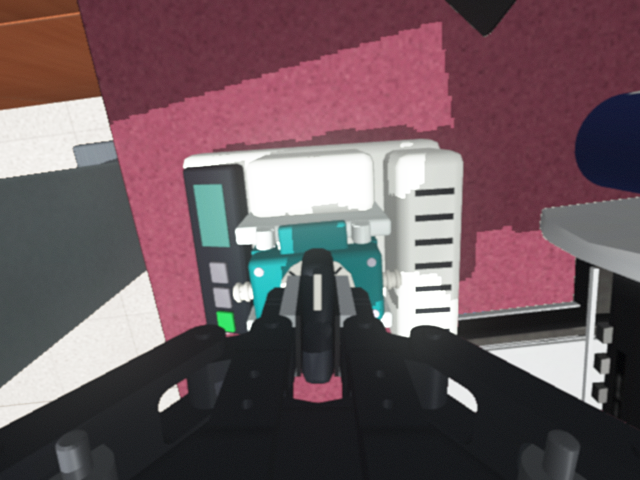

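```bash
python3 - <<'E'
from h import *
z=np.load("pics/wrist13.npz");im,d,E=z["im"],z["d"],z["E"];P=pts("wrist",d,E)
t=teal(im);t[:,:230]=0;t[:190]=0;t[330:]=0;t[:,410:]=0
top=P[t&(P[...,2]>.0995)&(P[...,2]<.1055)];print(len(top),np.median(top[:,2]),cv2.minAreaRect(top[:,:2].astype(np.float32)))
A=np.c_[top[:,:2]-top[:,:2].mean(0),np.ones(len(top))];print(np.linalg.lstsq(A,top[:,2],rcond=None)[0])
cv2.imwrite("pics/w13c.png",cv2.resize(im[180:340,220:410],None,fx=4,fy=3.7,interpolation=cv2.INTER_CUBIC)[:,:,::-1])
E
```

```text
3074 0.10248104403613575 ((0.5102958679199219, 0.06224380433559418), (0.032598212361335754, 0.05739082768559456), 88.14208221435547)
[-0.00086052 -0.03083833  0.10235424]
```

View pics/w13c.png

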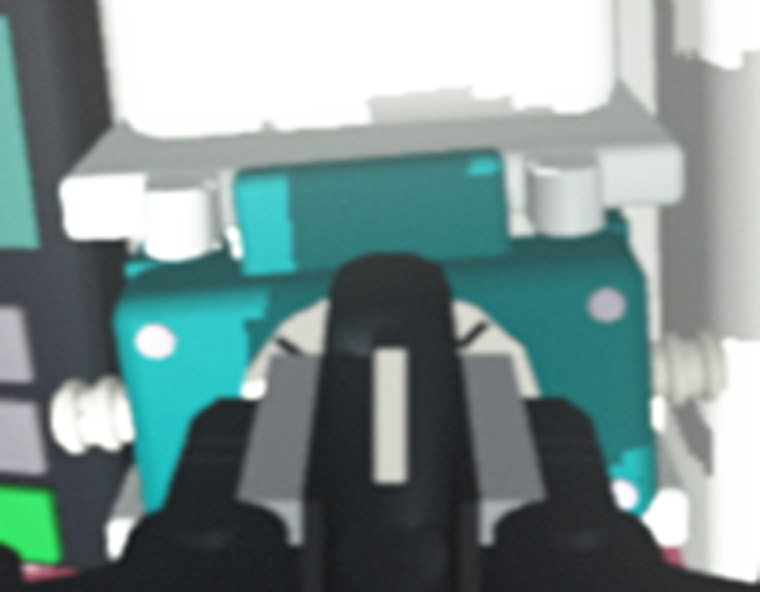

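The wing is at 84.8° relative to the cassette (1.48 rad). I'll add a small correction and let it settle.

```bash
python3 -m crank '[[0,0,0,3,1],[0,0,0,5,1],[0,0,0,5,1],[0,0,0,5,1],[0,0,0,5,1],[0,0,0,5,1],[0,0,0,5,1]]'; python3 snap.py 14 wrist top
python3 - <<'E'
from h import *
z=np.load("pics/wrist14.npz");im,d,E=z["im"],z["d"],z["E"];P=pts("wrist",d,E)
t=teal(im);t[:,:230]=0;t[:190]=0;t[330:]=0;t[:,410:]=0
top=P[t&(P[...,2]>.0995)&(P[...,2]<.1055)];r=cv2.minAreaRect(top[:,:2].astype(np.float32));o=status.get_obs()
y=np.degrees(np.arctan2(o["eef_rot"][1,0],o["eef_rot"][0,0]));print(np.median(top[:,2]),r,"theta",np.radians(y-(r[2]-90)))
E
```

```text
t: 13.13
position: [0.5112, 0.062, 0.1818]
eef_rot: [[0.038, 0.999, -0.0], [0.999, -0.038, 0.003], [0.003, -0.0, -1.0]]
ft_force: [-0.6, 1.2, 0.5]
width: 0.0113
13.2333 [0.51120654 0.06199098 0.18179975] [  5.5  25.7 111.8   0.2  42.5   7.5] [-0.02  0.11  0.09 -0.04  0.11 -0.22] [-1.1  1.4  0.1] [ 0.08  0.03 -0.09] 0.011017738352404986 87.838750428523
0.10248660722865634 ((0.5107413530349731, 0.063007652759552), (0.030672011896967888, 0.0574231892824173), 87.59613800048828) theta 1.5750307124703602
```

View pics/wrist14.png

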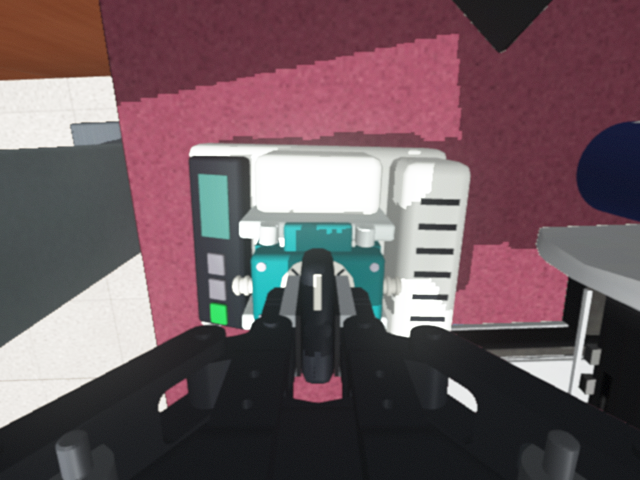

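View pics/top14.png

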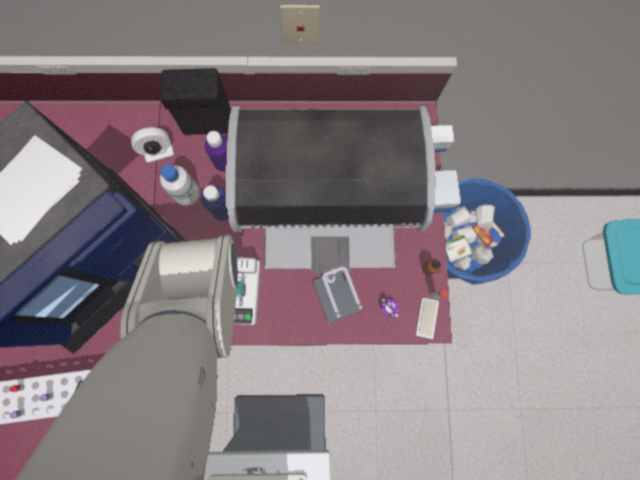

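The bottles and vial haven't moved, and the wing is square to the cassette: the screw heads at (261,267) and (374,267) are level with the wing upright. Handing in.

```bash
python3 -c "
from station import job;print(job.close_job())"
```

```text
the job is handed in; nothing more can be done
None
```

The cassette is in the pump's roller head, its screw has been seated and backed off a quarter turn, and the gripper is still holding the wing. I handed the job in at about 13 s of the 51 s allowed; no verdict came back.

- **Cassette:** I lifted it off the fork by the wing. Its top reads 102.5 mm, so its origin is about 0.5 mm above the seat point. It measured within about 1 mm of the seat sideways.
- **Seating the screw:** I turned the wing clockwise until the moment rose to 0.52 N m, against about 0.02 N m when turning freely. The cassette had then twisted to the end of its play, and the wing was parallel to it within about 1°.
- **Backing off:** The first quarter turn measured only 1.48 rad because the cassette twisted back in its play. I added 5°, and the screw now measures about 1.57 rad.
- **Grip:** The fingers are stopped on the wing at an 11 mm opening. The contact force can't be read directly; the grip is set to half of its maximum.
- **Surroundings:** In the last top view the bottles, the vial and the purple look-alike stand where they began.

One check is less certain: the depth fit showed a 0.02–0.03 rad slope on the cassette's top. It was there while the cassette hung free too, so I took it as camera bias; either way it is below the 0.08 limit.

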